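# Hang the tube basket on the retracting drain hook

### The arm

A 6-joint arm with a two-finger parallel gripper is mounted at the origin on the work surface. World frame = base frame: x ahead of the robot, y to its left, z up, the work surface at z = 0. Lengths are in m, angles in degrees, forces in N, time in s.
With the tool pointing down it reaches from about 0.275 to 0.85 m from the base axis. Payload 5.2 kg.
Tool frame: the origin (TCP) lies between the finger pads; the fingertips stand 17 mm ahead of it and the grasp point (between the pads) lies 2 mm behind it; z points along the fingers, y is the direction in which the jaws open and shut (so a half turn about z gives the same grasp; the last joint's range is limited). The gripper opens to 85 mm and grips with 20 to 120 N. Pads are 22 mm wide; open, the fingers measure 114 mm over their backs; the gripper's body (76 mm by 85 mm) begins 54 mm behind the grasp point. The pads swing forward as they close: fully open they stand 13 mm farther back than shut.
Start: joints at [-82.724, 14.817, 87.949, -0, 77.235, -11.62], TCP at [0.178, -0.52, 0.248] pointing down, gripper open.
Joint ranges: [-179.93, 179.93], [-52.35, 119.4], [10.71, 147.94], [-69.91, 249.91], [12.55, 155.21], [-178.61, 178.61]. Speed limits (degrees/s): [147.25, 147.25, 180, 180, 180, 180].

### API

Orientations are given as a 3x3 rotation matrix whose columns are the frame's x, y, z axes.
In Python, from cell import bot gives the robot as it stands.
- The arm moves only by the shell command python3 -m pendant 'ROWS' [FORCE]. ROWS is a JSON object of lists of equal length, an entry for each row: "travel": the shift along the tool's x, y, z in mm, a list of three; "rotation": the turn, a rotation vector about the tool's x, y, z in degrees, a list of three; "hand": the finger opening in mm, from 0 to 85.4. A call has 1 to 12 rows; each row shifts and turns the pose as measured when the row begins, along the tool's axes as they then stand; what a row does not reach is not made up. A row lasts 1/12 s, in which the tool goes at most 41.7 mm and 7.16 degrees, less where a joint would pass 70% of its speed; a pose out of reach is approached as far as the arm can. A call with a gripper value outside its range is refused whole. The fingers move at their own pace and stop on an object; FORCE is the grip in N (left out, the last holds). Time passes only in rows, so rows that do not move let the fingers close. It gives the time, the measured TCP pose, the force and the opening at its end, in the units of the state.
- bot.read_state(): the state, without advancing time (a new reading comes with each control period).
- bot.capture(name): name is "side" or "top" or "wrist"; returns the picture (400x640x3 uint8, red, green, blue); there is no depth.
- bot.camera_model(name): a dict with "fx", "fy", "cx", "cy" (pixels), "R" (3x3) and "t" (3): a world point X has camera coordinates R X + t. Camera axes: x right, y down, z forward; pixel columns grow to the right and rows downward; lengths in m; the calibration is good to about 2 mm. A picture is of the moment at which its call begins: read the wrist's pose just before it. camera_model takes no time and is no camera call; for the wrist camera it gives the pose at the moment of the call.
- bot.hand_in(): hands the job in, once; it reports no verdict.
Trained networks look in the newest picture that a camera, given by its name, has taken for a name from the list of things; names that differ only in an ending like _2 or _b are one class to them, and where a whole thing is asked for, a point or a joint stands for the part that bears it (a point fixed in the world has none). Each returns a list of dicts, best first, with "score" (0 to 1); they miss things now and then, are a little off and sometimes report something else, mostly with a low value. They report only what shows in the picture. A call takes as long as a camera call. They do not tell look-alikes from the thing itself.
- bot.search_frame(label, camera): "bbox" ([left, top, width, height] in pixels, round what is visible of it).
- bot.regions_of(label, camera): "mask" (400x640 bool, what is visible of it) and "bbox" ([left, top, width, height] in pixels, round what is visible of it).
The state is a dict: "clock": time; "joint_positions": joint angles; "dq": joint speeds; "joint_efforts": joint torques, N m; "tcp_pos": TCP position; "orientation": TCP orientation; "force": force on the tool from outside, world axes, zero at the start; "ft_torque": the same for the moment, N m; "opening": finger opening in m.
Only numpy, scipy, OpenCV 4.12 (cv2) and the standard library are available. Lean on these libraries where they do the work, as an engineer would, in place of code of your own. Each camera call takes 0.05 s, during which the arm holds its last target. There are 200 camera calls.

### The job

Hang the wire basket of rinsed tubes up to drain: by its upright grip, pull the sprung hook down, slip it tip first under the basket's carrying handle, and let it up gently by hand until the hook is fully home and the basket hangs still from it, clear of the tray. Never let the hook snap up, and leave the jar and the tube block that share the tray where they stand.

Things in the scene. Friction and masses are not known exactly. Their poses are not given: they have to be found in the camera images.
- grip (a point): Centre of the hook's upright grip, a vertical black cylinder 22 mm in diameter: top 22 mm above this point, foot 28 mm below on a flat arm 40 mm wide (y), 12 mm thick, that runs 150 mm to +x to a carriage on a column; nothing is above the grip. Grip, arm and hook are one piece that moves only up and down (lift) and along y (trolley), never in x and never turns.
- hook_seat (a point): Where the middle of a hooked bar rests in the hook's bend (8 mm wire); 98 mm straight below grip. The hook is a J in the y-z plane: shank 16 mm to -y, tip to +y, mouth 24 mm wide, open upward; underside 11 mm below this point, arm 58 mm above. A bar along x gets in over the tip: hook lower, beside the bar on its -y side, then moved to +y.
- hook_tip (a point): Top of the hook's upturned tip: 18 mm to +y of hook_seat and 20 mm above it.
- lift (a joint): How far the hook is pulled down, m: 0 is home at its top stop (hook seat 212 mm above the bench), 0.14 the lower stop. A spring pulls it up: holding it down takes 4.5 N at the top to 6.5 N low down; let go, it flies up. It also lifts the loaded basket, with 1.5 N or more to spare. Let go only within about 3 mm of home.
- trolley (a joint): Position of the hook's trolley along the beam, m, growing to +y, range -0.24 to 0.22; 0 is the middle of the stand. It rolls with 1.2 N of friction and stays where it is left. The hook at home clears everything in the tray, so it can be moved along above it.
- handle (a point): Middle of the top bar of the basket's carrying handle: straight steel bar, 6 mm thick, 72 mm long along this point's x axis (within 0.3 rad of world x), rigid with the basket, 130 mm above its underside and 64 mm above its tubes. The hook gets under it with its seat 25 to 45 mm lower than this point, and can hang it within 25 mm of the bar's middle.
- basket: Square steel wire basket, 90 x 90 mm, 52 mm high, holding nine upturned glass tubes, tops 66 mm up; about 0.22 kg. Origin: centre of its underside. It stands in the tray, 5 mm above the bench, in one of three places along y, within 12 mm of the hook's line of travel in x.
- jar: Bystander in the tray: closed glass jar with a white cap, 68 mm in diameter, 88 mm high. Origin: centre of its underside.
- tube_block: Bystander in the tray: white plastic block with four holes and no handle, 70 x 70 x 45 mm. Origin: centre of its underside.
- stand: Fixed drain stand: steel tray 150 x 500 mm, rim 14 mm high; two posts 360 mm high, 195 mm behind its middle (+x), 310 mm to either side, carry the trolley's beam (underside 318 mm up). The trolley's column and drum, up to 430 mm high, stay over 140 mm behind the grip. Origin: middle of the tray, on the bench, below the hook's line of travel. Axes as the world's.
Not all that is in view belongs to the job. Leave any purple look-alike of the basket alone.

How it is judged (in metres and radians):
On the way, in this order (a step that is already met when the one before it is completed fails the run):
1. the hook is pulled down by more than 80 mm (value of joint lift above 0.08 m), for 0.1 s.
2. the hook, still pulled down by more than 70 mm, is under the handle: the bar lies over the hook's mouth (within 18 mm of the seat along y, 30 mm along the bar, 0 to 50 mm above the seat) (value of joint lift above 0.07 m and y of handle in the frame of hook_seat between -0.018 and 0.018 m and x of handle in the frame of hook_seat between -0.03 and 0.03 m and z of handle in the frame of hook_seat between -0.004 and 0.05 m), for 0.1 s.
At the end, for the whole second after the job is handed in: The hook is within 6 mm of its top stop, the handle's bar rests in its bend (within 18 mm of the seat in y, 30 mm in x, 14 mm above or 6 mm below), and the basket hangs: underside over 55 mm above the bench, tilt under 0.35 rad, slower than 60 mm/s (value of joint lift below 0.006 m and y of handle in the frame of hook_seat between -0.018 and 0.018 m and x of handle in the frame of hook_seat between -0.03 and 0.03 m and z of handle in the frame of hook_seat between -0.006 and 0.014 m and height (world z) of basket above 0.055 m and angle between basket's own z axis and vertical below 0.35 rad and linear speed of basket below 0.06 m/s); the robot touches nothing.
It fails at once if the hook snaps up: rises faster than 0.35 m/s (velocity of joint lift below -0.35 m/s).
It fails at once if the jar is moved by more than 30 mm or tipped more than 0.4 rad (distance of jar from where it was at the start of the episode above 0.03 m or angle between jar's own z axis and vertical above 0.4 rad).
It fails at once if the tube block is moved by more than 30 mm or tipped more than 0.4 rad (distance of tube_block from where it was at the start of the episode above 0.03 m or angle between tube_block's own z axis and vertical above 0.4 rad).
It also fails if it takes over 46 s, if anything falls off the work surface, if the arm or the gripper's body presses on something with over 40 N, if the wrist force passes 120 N, or if a joint passes its speed limit or range.

## Working session

There is one attempt and no reset: what is moved stays moved. The work goes in short steps, Python scripts to look and compute and a shell command to move; the robot and the scene stay as the last step left them, time stands still between calls to the robot, and variables do not carry over. Pictures are saved under pics/ and viewed, about 8 in all and at most 12, crops included, and the job is handed in when it is done.

```bash
ls; mkdir -p pics; python3 - <<'E'
from cell import bot
import cv2,numpy as np
s=bot.read_state(); print(s)
for c in ["side","top"]:
    im=bot.capture(c); cv2.imwrite(f"pics/{c}0.png",im[:,:,::-1])
    m=bot.camera_model(c); print(c,{k:np.round(v,4).tolist() for k,v in m.items()})
    for l in ["grip","handle","basket","jar","tube_block","hook_seat"]:
        for d in bot.search_frame(l,c)[:3]: print(l,round(d["score"],2),d["bbox"])
E
```

```text
pics
{'clock': 0.0, 'joint_positions': array([-8.27241221e+01,  1.48589362e+01,  8.80115479e+01,  8.72079984e-05,
        7.72341346e+01, -1.16197634e+01]), 'dq': array([-0.09592329, -0.08520017,  0.03944777,  0.02175768,  0.00082133,
       -0.07256131]), 'joint_efforts': array([ 5.60719091e-04, -4.46034122e+01, -2.90568227e+01, -3.23131890e-04,
        1.14236644e-02, -6.12434434e-06]), 'tcp_pos': array([ 0.17807178, -0.51984984,  0.2474744 ]), 'orientation': array([[ 9.46110149e-01,  3.23844920e-01, -2.29777225e-04],
       [ 3.23844791e-01, -9.46108487e-01,  1.81142442e-03],
       [ 3.69226415e-04, -1.78821919e-03, -9.99998333e-01]]), 'force': array([ 0.70670191, -0.63852711, -0.530078  ]), 'ft_torque': array([-0.01096312,  0.0099216 ,  0.01531362]), 'opening': 0.0856272122036575}
side {'fx': 365.2844, 'fy': 365.2844, 'cx': 319.2549, 'cy': 196.7687, 'R': [[-0.9833, -0.1819, -0.0027], [-0.1214, 0.667, -0.7351], [0.1355, -0.7225, -0.678]], 't': [0.4945, 0.0773, 1.2461]}
grip 0.66 [277.5, 100.8, 55.4, 30.8]
handle 0.92 [297.4, 199.8, 32.2, 44.6]
handle 0.65 [312.7, 324.9, 54.7, 61.4]
basket 0.83 [294.7, 199.4, 36.0, 42.5]
basket 0.81 [315.9, 324.1, 55.5, 66.3]
jar 0.81 [309.6, 181.2, 23.2, 30.6]
tube_block 0.67 [319.5, 160.5, 21.9, 25.6]
hook_seat 0.87 [278.4, 96.3, 57.3, 37.7]
top {'fx': 515.3995, 'fy': 515.3995, 'cx': 321.0179, 'cy': 196.8077, 'R': [[0.0218, -0.9997, 0.0103], [-0.9957, -0.0226, -0.0902], [0.0904, -0.0083, -0.9959]], 't': [0.156, 0.4608, 1.3249]}
grip 0.76 [447.3, 89.0, 28.2, 91.5]
handle 0.93 [309.3, 162.1, 37.5, 39.7]
handle 0.82 [147.7, 205.4, 46.8, 53.0]
basket 0.93 [146.6, 210.6, 52.6, 49.5]
basket 0.73 [307.9, 155.6, 41.0, 46.2]
jar 0.68 [310.2, 157.7, 37.8, 45.7]
jar 0.64 [359.2, 162.3, 35.3, 33.3]
jar 0.62 [244.5, 53.5, 322.3, 160.9]
tube_block 0.75 [428.0, 171.2, 32.1, 35.9]
hook_seat 0.89 [446.6, 91.1, 31.7, 91.7]
```

```bash
python3 - <<'E'
import cv2,numpy as np
a=cv2.imread("pics/side0.png");b=cv2.imread("pics/top0.png")
cv2.imwrite("pics/a.png",np.vstack([cv2.resize(b[40:270,130:580],None,fx=1.7,fy=1.7,interpolation=2)[:,:760]]))
c=a[80:260,230:400];cv2.imwrite("pics/b.png",cv2.resize(c,None,fx=3.3,fy=3.3,interpolation=2))
E
```

```text
(no output)
```

View pics/a.png

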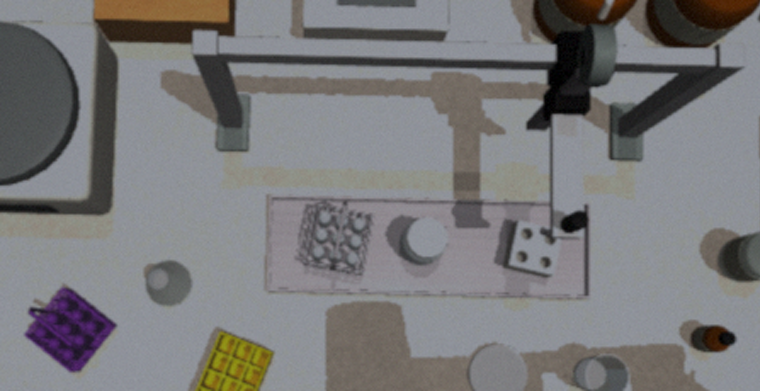

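View pics/b.png

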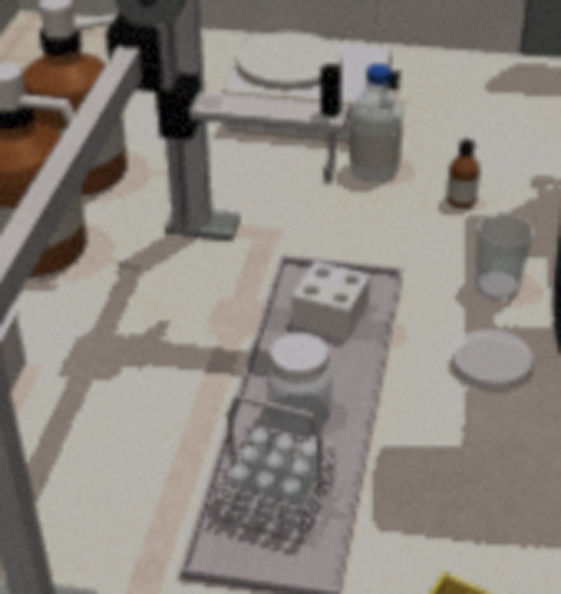

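Top view (crop ×1.7, offset 130,40): steel basket at px (327,181), jar at (379,181), tube block at (445,185), black grip at (467,170). Possible confusions for the basket are the purple look-alike at px (171,231) and the yellow rack at (268,255). The steel wire basket in the tray is the right one. Next I'll take close crops and triangulate.

```bash
cat > h.py <<'E'
import numpy as np,cv2
from cell import bot
def onplane(c,px,z):
    m=bot.camera_model(c);R=np.array(m["R"]);t=np.array(m["t"])
    d=R.T@[(px[0]-m["cx"])/m["fx"],(px[1]-m["cy"])/m["fy"],1];o=-R.T@t
    return o+d*(z-o[2])/d[2]
def proj(c,X):
    m=bot.camera_model(c);p=np.array(m["R"])@X+m["t"]
    return np.array([m["fx"]*p[0]/p[2]+m["cx"],m["fy"]*p[1]/p[2]+m["cy"]])
E
python3 - <<'E'
from h import *
for c,n,p,z in [("side","barA",(301.2,201.8),.135),("side","barB",(325.5,206.7),.135),("top","griptop",(466.5,170),.332),("side","griptop",(330.2,100.5),.332),("top","jar",(379,181),.093),("side","jar",(320.6,187.4),.093)]:
    print(c,n,onplane(c,p,z).round(4))
a=cv2.imread("pics/top0.png");b=cv2.imread("pics/side0.png")
f=lambda i,x,y,w,h,s:cv2.resize(i[y:y+h,x:x+w],None,fx=s,fy=s,interpolation=2)
cv2.imwrite("pics/c.png",np.vstack([np.hstack([f(a,297,145,60,60,5),f(a,435,145,60,60,5)]),np.hstack([f(b,287,190,50,50,6),f(b,300,80,50,50,6)])]))
E
```

```text
side barA [0.5305 0.1524 0.135 ]
side barB [0.4538 0.1602 0.135 ]
top griptop [ 0.4899 -0.1234  0.332 ]
side griptop [ 0.4895 -0.1268  0.332 ]
top jar [0.4932 0.0241 0.093 ]
side jar [0.4927 0.0289 0.093 ]
```

View pics/c.png

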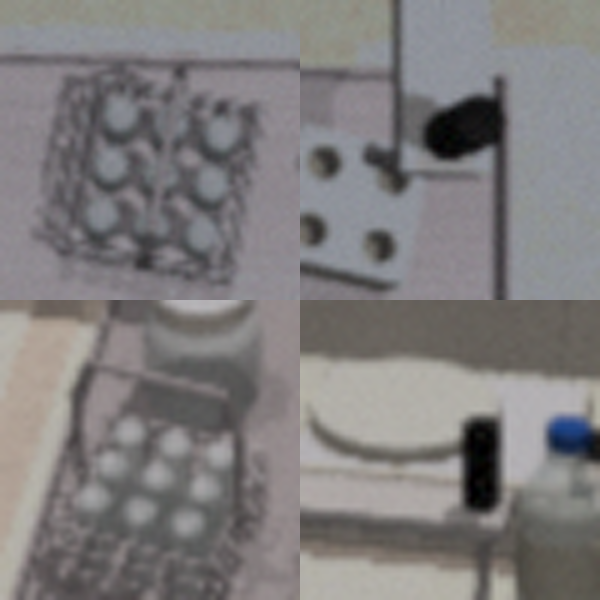

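```bash
python3 - <<'E'
from h import *
for c,n,p,z in [("top","barA",(333,159),.135),("top","barB",(326.2,197.4),.135),("side","barA",(300.8,201.3),.135),("side","barB",(325.3,206.7),.135),("top","griptop",(471,168),.332),("top","gripfoot",(464,173),.282),("side","griptop",(330.2,100.8),.332),("side","gripfoot",(330.2,113.8),.282)]:
    print(c,n,onplane(c,p,z).round(4))
for X in [(.49,-.13,.332),(.49,-.13,.282)]: print(proj("top",X),proj("side",X))
E
```

```text
top barA [0.5386 0.1404 0.135 ]
top barB [0.4457 0.1548 0.135 ]
side barA [0.5322 0.1505 0.135 ]
side barB [0.4544 0.1604 0.135 ]
top griptop [ 0.4942 -0.1325  0.332 ]
top gripfoot [ 0.4908 -0.1327  0.282 ]
side griptop [ 0.4892 -0.1248  0.332 ]
side gripfoot [ 0.4892 -0.1299  0.282 ]
[469.78493912 170.01077093] [330.21958726 100.01711907]
[462.7420269  173.36937388] [329.95457823 113.76409974]
```

```bash
python3 -m pendant '{"travel":[[0,0,-38],[0,0,-38],[0,0,-38],[0,0,-38],[0,0,0]],"rotation":[[0,0,6.5],[0,0,6.5],[0,0,6],[0,0,0],[0,0,0]],"hand":[85,85,85,85,85]}'
```

```text
clock: 1.12
tcp_pos: [0.1778, -0.5179, 0.4024]
orientation: [[1.0, -0.018, -0.001], [-0.018, -1.0, 0.011], [-0.002, -0.011, -1.0]]
force: [0.8, -0.3, 0.6]
opening: 0.0849
```

```bash
python3 -m pendant '{"travel":[[26,-31,0],[26,-31,0],[26,-31,0],[26,-31,0],[26,-31,0],[26,-31,0],[26,-31,0],[26,-31,0],[26,-31,0],[0,0,0]],"rotation":[[0,0,0],[0,0,0],[0,0,0],[0,0,0],[0,0,0],[0,0,0],[0,0,0],[0,0,0],[0,0,0],[0,0,0]],"hand":[85,85,85,85,85,85,85,85,85,85]}'
python3 - <<'E'
from h import *
print({k:np.round(v,3).tolist() for k,v in bot.camera_model("wrist").items()})
cv2.imwrite("pics/w0.png",bot.capture("wrist")[:,:,::-1])
print(proj("wrist",(.491,-.131,.332)),proj("wrist",(.491,-.131,.282)))
for l in["grip","hook_seat"]:
  for d in bot.search_frame(l,"wrist")[:2]: print(l,d)
E
```

```text
clock: 1.95
tcp_pos: [0.4235, -0.2373, 0.4049]
orientation: [[1.0, -0.025, 0.004], [-0.025, -1.0, 0.002], [0.004, -0.002, -1.0]]
force: [-0.4, 0.6, -0.7]
opening: 0.085
{'fx': 289.151, 'fy': 289.151, 'cx': 318.896, 'cy': 199.91, 'R': [[-0.025, -1.0, -0.003], [-0.951, 0.023, 0.309], [-0.309, 0.01, -0.951]], 't': [-0.226, 0.321, 0.664]}
[153.91688433 128.62742703] [186.41562818 124.06160801]
grip {'bbox': [143.2, 1.7, 92.1, 138.2], 'score': 0.83}
hook_seat {'bbox': [141.1, 0.0, 91.0, 142.9], 'score': 0.71}
```

View pics/w0.png

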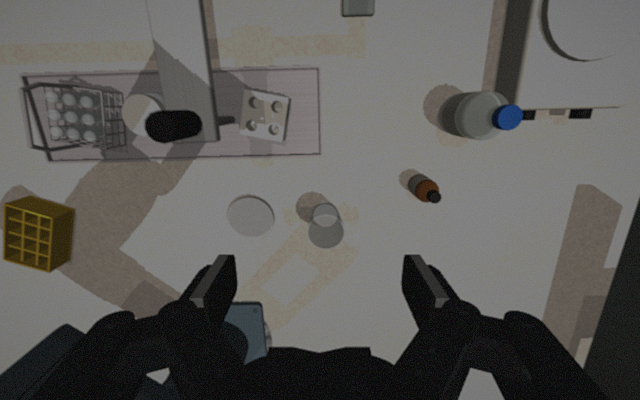

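The wrist picture shows the grip, with its top disc near (161,126) and its foot near (187,124). The handle bar runs from about (27,88) to (45,155).

```bash
python3 - <<'E'
from h import *
for n,p,z in [("top",(161,126),.332),("foot",(187,124),.282),("barA",(28,87),.135),("barB",(47,157),.135)]: print(n,onplane("wrist",p,z).round(4))
E
```

```text
top [ 0.4911 -0.1399  0.332 ]
foot [ 0.4895 -0.1353  0.282 ]
barA [0.5343 0.1249 0.135 ]
barB [0.4447 0.1297 0.135 ]
```

```bash
python3 -m pendant '{"travel":[[22,-35,0],[22,-35,0],[21,-35,0],[0,0,0],[0,0,0]],"rotation":[[0,0,0],[0,0,0],[0,0,0],[0,0,0],[0,0,0]],"hand":[85,85,85,85,85]}'
python3 - <<'E'
from h import *
im=bot.capture("wrist");cv2.imwrite("pics/w1.png",im[:,:,::-1])
for l in["grip"]:
  for d in bot.search_frame(l,"wrist")[:2]: print(l,d)
print(proj("wrist",(.4905,-.134,.332)),proj("wrist",(.4905,-.134,.282)))
E
```

```text
clock: 2.52
tcp_pos: [0.4871, -0.1476, 0.4028]
orientation: [[0.999, -0.049, -0.003], [-0.049, -0.999, -0.004], [-0.002, 0.004, -1.0]]
force: [-1.0, -0.5, -0.1]
opening: 0.0851
grip {'bbox': [248.6, 0.6, 73.8, 224.5], 'score': 0.89}
[298.02464842 217.04687067] [301.67841831 196.34922431]
```

View pics/w1.png

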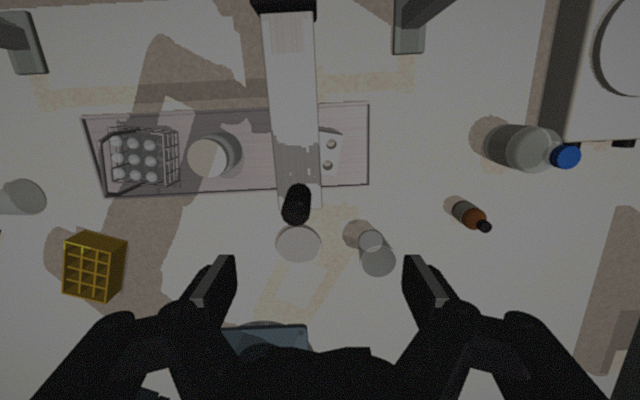

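Top disc at about (296,213), which agrees with the grip at (0.492, −0.134). Centring and descending.

```bash
python3 -m pendant '{"travel":[[4,-14,0],[0,0,0],[0,0,-1],[0,0,30],[0,0,30]],"rotation":[[0,0,-2.8],[0,0,0],[0,0,0],[0,0,0],[0,0,0]],"hand":[85,85,85,85,85]}'
```

```text
clock: 3.03
tcp_pos: [0.4903, -0.1457, 0.3491]
orientation: [[1.0, -0.016, 0.008], [-0.016, -1.0, -0.013], [0.008, 0.013, -1.0]]
force: [0.2, -1.4, -1.0]
opening: 0.0847
```

```bash
python3 -c "
from cell import bot
s=bot.read_state();print(s['tcp_pos'],s['orientation'].round(3).tolist(),s['force'])"
```

```text
[ 0.49033144 -0.14567004  0.34910606] [[1.0, -0.016, 0.008], [-0.016, -1.0, -0.013], [0.008, 0.013, -1.0]] [ 0.17241393 -1.42969546 -1.01720594]
```

```bash
python3 -m pendant '{"travel":[[1,-11,0],[0,0,0],[0,0,0]],"rotation":[[0,0,0],[0,0,0],[0,0,0]],"hand":[85,85,85]}'
python3 - <<'E'
from h import *
bot.capture("wrist");print(bot.read_state()["tcp_pos"],bot.read_state()["force"])
cv2.imwrite("pics/w2.png",bot.capture("wrist")[:,:,::-1])
print(proj("wrist",(.4915,-.134,.332)))
for d in bot.search_frame("grip","wrist")[:1]:print(d)
E
```

```text
clock: 3.28
tcp_pos: [0.4879, -0.1367, 0.345]
orientation: [[1.0, -0.024, -0.001], [-0.024, -1.0, -0.01], [-0.001, 0.01, -1.0]]
force: [0.4, -0.7, -0.6]
opening: 0.0851
[ 0.48833405 -0.13676023  0.34579137] [-0.3434291  -0.09256164  1.23406107]
[312.35180125 256.30080386]
{'bbox': [265.9, 0.4, 69.3, 264.6], 'score': 0.76}
```

View pics/w2.png

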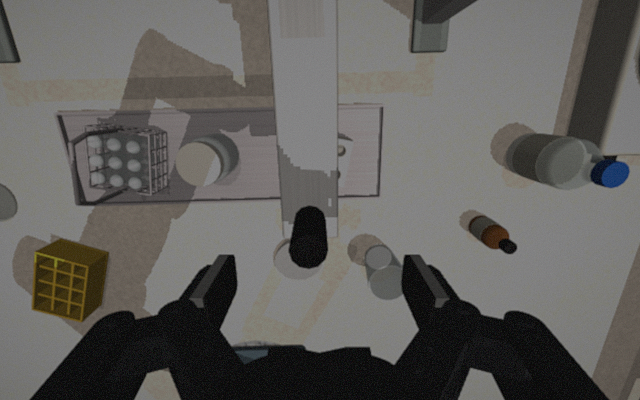

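The grip's top disc is at about (308,250), slightly left of the jaws' midline (320) and ahead of them. Shifting +5 mm in x and +4 mm in y, then descending and closing.

```bash
python3 -m pendant '{"travel":[[5,-4,10],[0,0,14],[0,0,12],[0,0,0]],"rotation":[[0,0,0],[0,0,0],[0,0,0],[0,0,0]],"hand":[85,85,85,85]}'
```

```text
clock: 3.77
tcp_pos: [0.4972, -0.1336, 0.3121]
orientation: [[1.0, -0.023, 0.01], [-0.023, -1.0, -0.015], [0.011, 0.014, -1.0]]
force: [0.7, 1.0, -0.5]
opening: 0.085
```

```bash
python3 -m pendant '{"travel":[[-3,0,4],[0,0,0],[0,0,0],[0,0,0],[0,0,0],[0,0,0],[0,0,0],[0,0,0],[0,0,0],[0,0,0]],"rotation":[[0,0,0],[0,0,0],[0,0,0],[0,0,0],[0,0,0],[0,0,0],[0,0,0],[0,0,0],[0,0,0],[0,0,0]],"hand":[80,10,10,10,10,10,10,10,10,10]}' 80
```

```text
clock: 4.6
tcp_pos: [0.4955, -0.1331, 0.31]
orientation: [[1.0, -0.023, 0.014], [-0.023, -1.0, -0.015], [0.014, 0.014, -1.0]]
force: [-0.1, -0.3, -0.4]
opening: 0.0201
```

```bash
python3 -m pendant '{"travel":[[0,-8,0],[-0.5,-16,0],[-0.5,-22,0],[-0.5,-22,0],[-0.5,-22,0],[-0.5,-22,0],[-0.5,-22,0],[-0.5,-22,0],[-0.5,-22,0],[-0.5,-16,0],[0,-8,0],[0,0,0]],"rotation":[[0,0,0],[0,0,0],[0,0,0],[0,0,0],[0,0,0],[0,0,0],[0,0,0],[0,0,0],[0,0,0],[0,0,0],[0,0,0],[0,0,0]],"hand":[10,10,10,10,10,10,10,10,10,10,10,10]}' 80
```

```text
clock: 5.6
tcp_pos: [0.4954, 0.0795, 0.31]
orientation: [[0.999, -0.025, 0.019], [-0.025, -1.0, -0.015], [0.02, 0.015, -1.0]]
force: [2.7, -1.2, -2.2]
opening: 0.0202
```

```bash
python3 - <<'E'
from h import *
w=bot.capture("wrist");s=bot.capture("side");t=bot.capture("top")
print(bot.read_state()["tcp_pos"],bot.read_state()["force"])
f=lambda i,x,y,w,h,k:cv2.resize(i[y:y+h,x:x+w],None,fx=k,fy=k,interpolation=2)
a=np.vstack([f(s,260,110,100,140,4)])[:560]
b=f(w,40,80,300,200,1.33)[:266];c=f(t,290,130,100,75,4)[:294]
b=b[:,:399];c=c[:,:399]
cv2.imwrite("pics/d.png",np.hstack([a,np.vstack([b,c])[:560]])[:,:,::-1])
for X in [(.4925,.15,.135),(.528,.147,.135),(.457,.153,.135),(.4925,.0795,.212)]:print([proj(k,X).round(1) for k in("side","wrist","top")])
E
```

```text
[0.49545284 0.07768954 0.31002573] [ 1.03587691  0.24452085 -0.76177749]
[array([313.5, 202.8]), array([249.3, 191.9]), array([328.6, 178. ])]
[array([302.4, 200.7]), array([248.9, 159.1]), array([330.2, 163.3])]
[array([324.9, 204.9]), array([249.8, 222.5]), array([327.1, 192.7])]
[array([317.7, 168.8]), array([314.4, 214.2]), array([360.8, 174.3])]
```

View pics/d.png

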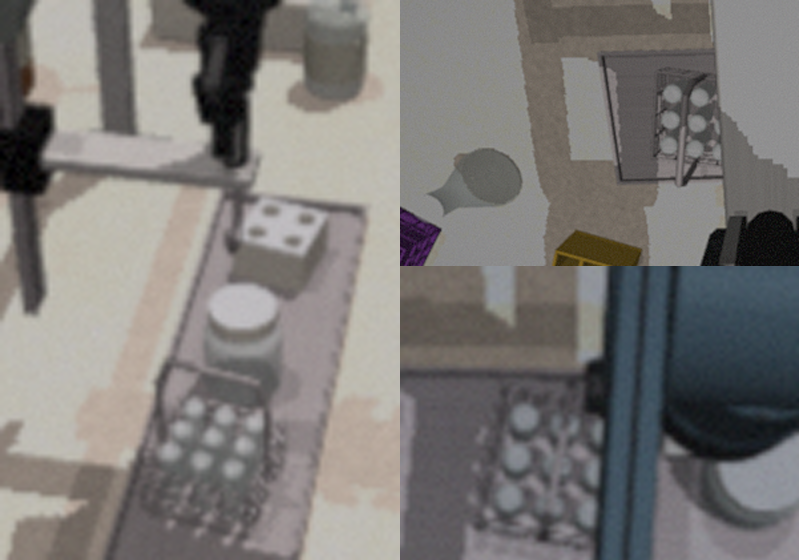

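Side crop: hook bend at px (319,171) where predicted, bar from (301,202) to (326,207). The bar's centre is at y ≈ 0.143–0.155 (mean 0.149). Moving the seat to y ≈ 0.105, then pulling down.

```bash
python3 -m pendant '{"travel":[[-0.5,-14,0],[-0.5,-13,0],[0,0,0],[0,0,6],[0,0,12],[0,0,12],[0,0,12],[0,0,12],[0,0,12],[0,0,0],[0,0,0]],"rotation":[[0,0,0],[0,0,0],[0,0,0],[0,0,0],[0,0,0],[0,0,0],[0,0,0],[0,0,0],[0,0,0],[0,0,0],[0,0,0]],"hand":[10,10,10,10,10,10,10,10,10,10,10]}' 80
```

```text
clock: 6.67
tcp_pos: [0.4955, 0.0934, 0.2467]
orientation: [[0.999, -0.036, 0.02], [-0.035, -0.999, -0.018], [0.02, 0.017, -1.0]]
force: [-1.4, 1.6, 5.5]
opening: 0.0199
```

```bash
python3 -m pendant '{"travel":[[-0.5,-8,0],[0,0,12],[0,0,12],[0,0,12],[0,0,10],[0,0,0],[0,0,0]],"rotation":[[0,0,0],[0,0,0],[0,0,0],[0,0,0],[0,0,0],[0,0,0],[0,0,0]],"hand":[10,10,10,10,10,10,10]}' 80
python3 - <<'E'
from h import *
s=bot.capture("side");q=bot.read_state();print(q["tcp_pos"],q["force"])
cv2.imwrite("pics/e.png",cv2.resize(s[150:250,270:370],None,fx=6,fy=6,interpolation=2)[:,:,::-1])
x,y,z=q["tcp_pos"];z-=.098
for X in [(.4925,y,z),(.4925,y+.018,z+.02),(.4925,.149,.135)]:print((proj("side",X)-[270,150])*6)
E
```

```text
clock: 7.25
tcp_pos: [0.4955, 0.0953, 0.207]
orientation: [[0.999, -0.038, 0.02], [-0.038, -0.999, -0.019], [0.021, 0.018, -1.0]]
force: [-1.7, 1.4, 6.5]
opening: 0.0208
[0.49548413 0.09522953 0.20713205] [-2.32688631  0.40003242  5.54903274]
[281.74048275 282.22958914]
[275.0404092  277.10012855]
[261.65527522 315.47315018]
```

View pics/e.png

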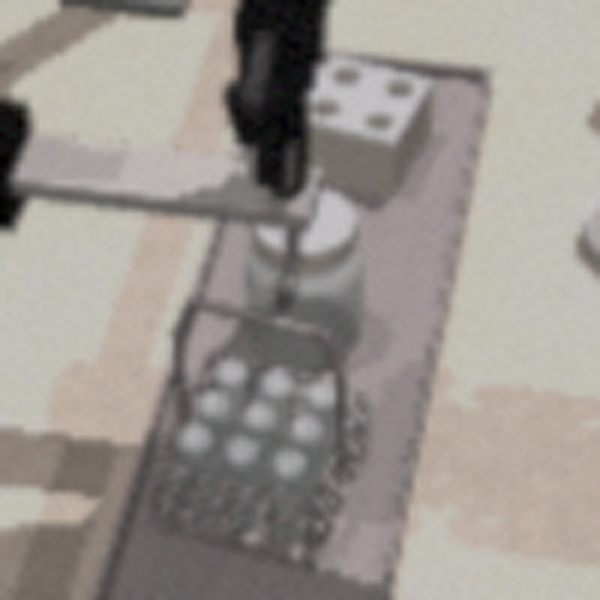

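The hook is beside the bar on its −y side, with its underside at crop (285,305). The bar runs from (192,303) to (330,338), giving handle y ≈ 0.150. Lowering about 9 mm more, then moving to +y.

```bash
python3 -m pendant '{"travel":[[0,0,6],[0,0,4],[0,0,0],[-0.4,-12,0],[-0.4,-12,0],[-0.4,-12,0],[0,0,0],[0,0,0]],"rotation":[[0,0,0],[0,0,0],[0,0,0],[0,0,0],[0,0,0],[0,0,0],[0,0,0],[0,0,0]],"hand":[10,10,10,10,10,10,10,10]}' 80
```

```text
clock: 7.97
tcp_pos: [0.4955, 0.1265, 0.2068]
orientation: [[0.999, -0.041, 0.02], [-0.04, -0.999, -0.023], [0.021, 0.022, -1.0]]
force: [-1.8, -1.2, 5.1]
opening: 0.0203
```

```bash
python3 -m pendant '{"travel":[[0,0,8],[0,0,8],[0,0,2],[0,0,2],[0,0,2]],"rotation":[[0,0,0],[0,0,0],[0,0,0],[0,0,0],[0,0,0]],"hand":[10,10,10,10,10]}' 80
python3 - <<'E'
from h import *
s=bot.capture("side");q=bot.read_state();print(q["tcp_pos"],q["force"])
cv2.imwrite("pics/f.png",cv2.resize(s[150:250,270:370],None,fx=6,fy=6,interpolation=2)[:,:,::-1])
x,y,z=q["tcp_pos"];z-=.098
for X in [(.4925,y,z),(.4925,y,z-.011),(.4925,y+.018,z+.02),(.4925,.150,.135)]:print((proj("side",X)-[270,150])*6)
E
```

```text
clock: 8.38
tcp_pos: [0.4955, 0.1249, 0.1916]
orientation: [[0.999, -0.04, 0.021], [-0.04, -0.999, -0.022], [0.022, 0.021, -1.0]]
force: [-2.2, 1.4, 6.5]
opening: 0.0208
[0.49551292 0.12477089 0.19157518] [-1.73297644  1.90005467  6.14249254]
[271.5326988  341.11999187]
[271.74224095 355.92346603]
[264.52935863 337.32277488]
[261.27507298 316.80934508]
```

View pics/f.png

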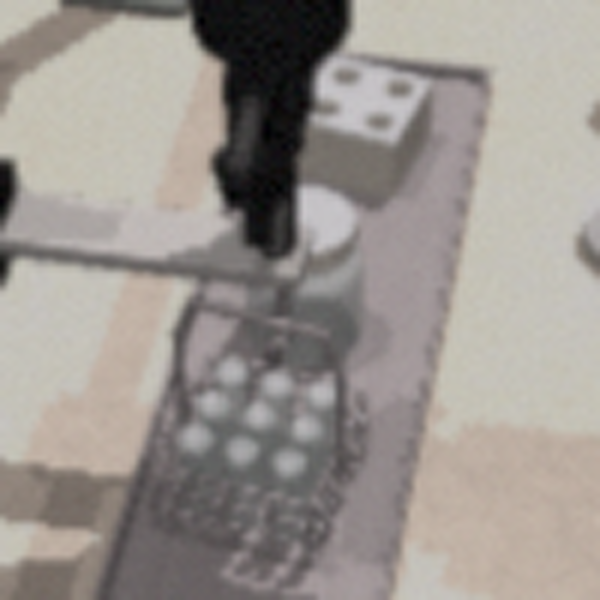

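The bar hasn't moved, and the hook underside is at crop (277,360) as predicted, 41 mm of seat depth below the bar. Sliding under.

```bash
python3 -m pendant '{"travel":[[-0.4,-9,0],[-0.4,-9,0],[-0.4,-9,0],[0,-3,0],[0,0,0],[0,0,0]],"rotation":[[0,0,0],[0,0,0],[0,0,0],[0,0,0],[0,0,0],[0,0,0]],"hand":[10,10,10,10,10,10]}' 80
```

```text
clock: 8.93
tcp_pos: [0.4955, 0.1518, 0.1985]
orientation: [[0.999, -0.042, 0.021], [-0.041, -0.999, -0.024], [0.022, 0.024, -0.999]]
force: [-3.1, 1.0, 5.5]
opening: 0.0202
```

```bash
python3 -m pendant '{"travel":[[0,0,1],[0,0,1],[0,0,1]],"rotation":[[0,0,0],[0,0,0],[0,0,0]],"hand":[10,10,10]}' 80
python3 - <<'E'
from h import *
s=bot.capture("side");q=bot.read_state();print(q["tcp_pos"],q["force"])
cv2.imwrite("pics/g.png",cv2.resize(s[170:240,280:350],None,fx=8,fy=8,interpolation=2)[:,:,::-1])
x,y,z=q["tcp_pos"];z-=.098
for X in [(.4925,y,z),(.4925,y,z-.011),(.4925,y+.018,z+.02),(.4925,.150,.135)]:print((proj("side",X)-[280,170])*8)
E
```

```text
clock: 9.18
tcp_pos: [0.4955, 0.1514, 0.1998]
orientation: [[0.999, -0.041, 0.022], [-0.041, -0.999, -0.023], [0.023, 0.022, -0.999]]
force: [-2.8, 1.1, 6.0]
opening: 0.0207
[0.49549027 0.15130394 0.19982739] [-3.12697869  1.14314718  7.01895998]
[268.85549354 326.54976254]
[269.22706889 346.5086112 ]
[258.99277014 322.13425777]
[268.36676398 262.41246011]
```

View pics/g.png

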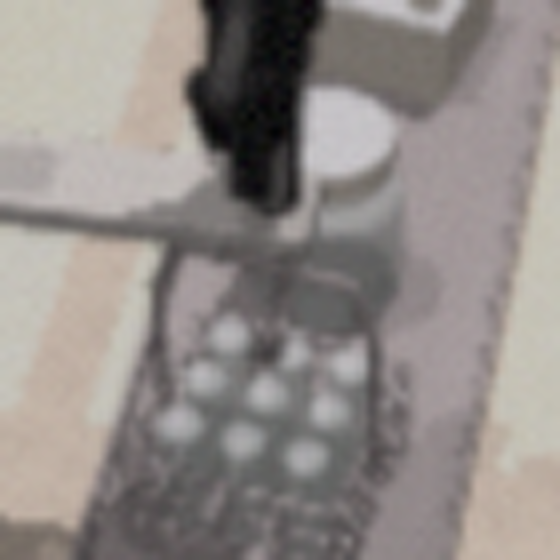

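The hook's tip shows in front of the tubes at (265,352), past the bar, with the seat at y ≈ 0.151 under the bar at (268,265). Letting up slowly.

```bash
python3 -m pendant '{"travel":[[0,0,-5],[0,0,-5],[0,0,-5],[0,0,-4],[0,0,-3],[0,0,-3],[0,0,-3],[0,0,-3],[0,0,-3],[0,0,0],[0,0,0]],"rotation":[[0,0,0],[0,0,0],[0,0,0],[0,0,0],[0,0,0],[0,0,0],[0,0,0],[0,0,0],[0,0,0],[0,0,0],[0,0,0]],"hand":[10,10,10,10,10,10,10,10,10,10,10]}' 80
```

```text
clock: 10.15
tcp_pos: [0.4955, 0.1501, 0.2472]
orientation: [[0.999, -0.042, 0.026], [-0.041, -0.999, -0.021], [0.027, 0.02, -0.999]]
force: [-0.6, 1.0, 4.7]
opening: 0.0202
```

```bash
python3 - <<'E'
from h import *
F=[]
for i in range(4): s=bot.capture("side");q=bot.read_state();F.append(q["force"])
print(np.mean(F,0),q["tcp_pos"])
cv2.imwrite("pics/h.png",cv2.resize(s[150:240,270:360],None,fx=6,fy=6,interpolation=2)[:,:,::-1])
E
```

```text
[-0.97898996  0.68140446  3.60998345] [0.49546631 0.15014101 0.24675049]
```

View pics/h.png

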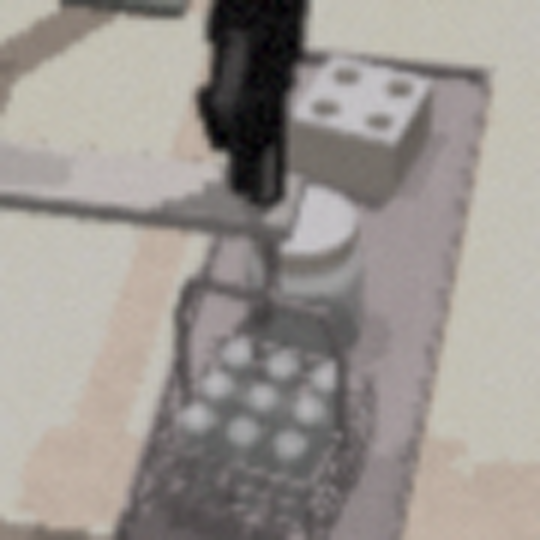

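The basket is lifted on the hook: the bar now runs from (195,285) to (330,307), about 20 px higher, and the hook passes through it at (268,295). The load fell to 3.6 N. Continuing up.

```bash
python3 -m pendant '{"travel":[[0,0,-4],[0,0,-5],[0,0,-5],[0,0,-5],[0,0,-5],[0,0,-5],[0,0,-4],[0,0,-3],[0,0,-2],[0,0,0],[0,0,0]],"rotation":[[0,0,0],[0,0,0],[0,0,0],[0,0,0],[0,0,0],[0,0,0],[0,0,0],[0,0,0],[0,0,0],[0,0,0],[0,0,0]],"hand":[10,10,10,10,10,10,10,10,10,10,10]}' 80
```

```text
clock: 11.27
tcp_pos: [0.4955, 0.1501, 0.2891]
orientation: [[0.999, -0.042, 0.028], [-0.042, -0.999, -0.022], [0.029, 0.021, -0.999]]
force: [1.0, -1.3, 2.6]
opening: 0.0205
```

```bash
python3 -m pendant '{"travel":[[0,0,-3],[0,0,-3],[0,0,-3],[0,0,-3],[0,0,-2],[0,0,-2],[0,0,-2],[0,0,-1],[0,0,-1],[0,0,-1],[0,0,0],[0,0,0]],"rotation":[[0,0,0],[0,0,0],[0,0,0],[0,0,0],[0,0,0],[0,0,0],[0,0,0],[0,0,0],[0,0,0],[0,0,0],[0,0,0],[0,0,0]],"hand":[10,10,10,10,10,10,10,10,10,10,10,10]}' 80
python3 - <<'E'
from h import *
F=[]
for i in range(4): bot.capture("side");q=bot.read_state();F.append(q["force"])
print(np.mean(F,0),q["tcp_pos"])
E
```

```text
clock: 12.27
tcp_pos: [0.4955, 0.1502, 0.3099]
orientation: [[0.999, -0.043, 0.026], [-0.042, -0.999, -0.023], [0.027, 0.022, -0.999]]
force: [0.9, -0.2, 1.8]
opening: 0.0203
[ 1.48973708 -1.21977462  2.12821453] [0.49545733 0.15018062 0.31002731]
```

```bash
python3 -m pendant '{"travel":[[0,0,-1],[0,0,-1],[0,0,-1],[0,0,-1],[0,0,-1]],"rotation":[[0,0,0],[0,0,0],[0,0,0],[0,0,0],[0,0,0]],"hand":[10,10,10,10,10]}' 80
python3 - <<'E'
from h import *
F=[]
for i in range(5): bot.capture("side");q=bot.read_state();F.append(q["force"])
print(np.mean(F,0),q["tcp_pos"])
E
```

```text
clock: 12.88
tcp_pos: [0.4954, 0.1502, 0.3101]
orientation: [[0.999, -0.043, 0.022], [-0.042, -0.999, -0.023], [0.023, 0.022, -0.999]]
force: [5.9, -0.8, -8.9]
opening: 0.0202
[ 5.00053759 -1.12063351 -8.70358244] [0.4953886  0.15018593 0.31012125]
```

Firmly against the top stop: force −8.7 N and no further movement. Relaxing, opening, then backing straight up.

```bash
python3 -m pendant '{"travel":[[0,0,0],[0,0,0],[0,0,0],[0,0,0],[0,0,0],[0,0,0],[0,0,0],[0,0,0],[0,0,0],[0,0,0],[0,0,0],[0,0,0]],"rotation":[[0,0,0],[0,0,0],[0,0,0],[0,0,0],[0,0,0],[0,0,0],[0,0,0],[0,0,0],[0,0,0],[0,0,0],[0,0,0],[0,0,0]],"hand":[10,10,24,28,34,42,52,62,72,80,80,80]}' 20
```

```text
clock: 14.13
tcp_pos: [0.4947, 0.1484, 0.3131]
orientation: [[0.999, -0.046, 0.024], [-0.045, -0.999, -0.029], [0.025, 0.028, -0.999]]
force: [0.1, 0.0, -0.3]
opening: 0.08
```

```bash
python3 -m pendant '{"travel":[[0,0,-12],[0,0,-20],[0,0,-20],[0,0,-20],[0,0,-15],[0,0,0],[0,0,0],[0,0,0],[0,0,0],[0,0,0],[0,0,0],[0,0,0]],"rotation":[[0,0,0],[0,0,0],[0,0,0],[0,0,0],[0,0,0],[0,0,0],[0,0,0],[0,0,0],[0,0,0],[0,0,0],[0,0,0],[0,0,0]],"hand":[80,80,80,80,80,80,80,80,80,80,80,80]}' 
python3 -m pendant '{"travel":[[0,0,0],[0,0,0],[0,0,0],[0,0,0],[0,0,0],[0,0,0],[0,0,0],[0,0,0],[0,0,0],[0,0,0],[0,0,0],[0,0,0]],"rotation":[[0,0,0],[0,0,0],[0,0,0],[0,0,0],[0,0,0],[0,0,0],[0,0,0],[0,0,0],[0,0,0],[0,0,0],[0,0,0],[0,0,0]],"hand":[80,80,80,80,80,80,80,80,80,80,80,80]}' 
python3 - <<'E'
from h import *
a=bot.capture("side")
for i in range(6): b=bot.capture("side")
print("motion",np.abs(a.astype(int)-b)[110:230,270:350].mean(),np.abs(a.astype(int)-b)[300:,400:].mean())
f=lambda i:cv2.resize(i[120:245,270:345],None,fx=5,fy=4.8,interpolation=2)
cv2.imwrite("pics/i.png",np.hstack([f(a),f(b)])[:,:,::-1])
for X in [(.4925,.150,.212),(.4925,.15,.201),(.4925,.15,.210-.130)]:print((proj("side",X)-[270,120])*[5,4.8])
E
```

```text
clock: 15.13
tcp_pos: [0.4905, 0.1506, 0.397]
orientation: [[0.999, -0.046, 0.013], [-0.046, -0.999, -0.03], [0.014, 0.029, -0.999]]
force: [-0.7, 0.4, -0.2]
opening: 0.0802
clock: 16.13
tcp_pos: [0.4903, 0.1505, 0.3959]
orientation: [[0.999, -0.046, 0.011], [-0.046, -0.999, -0.03], [0.012, 0.03, -0.999]]
force: [0.5, 0.4, 0.1]
opening: 0.0799
motion 2.020138888888889 1.7291805555555555
[215.96409514 305.30871141]
[216.22681975 319.022766  ]
[218.8919412  458.14037839]
```

View pics/i.png

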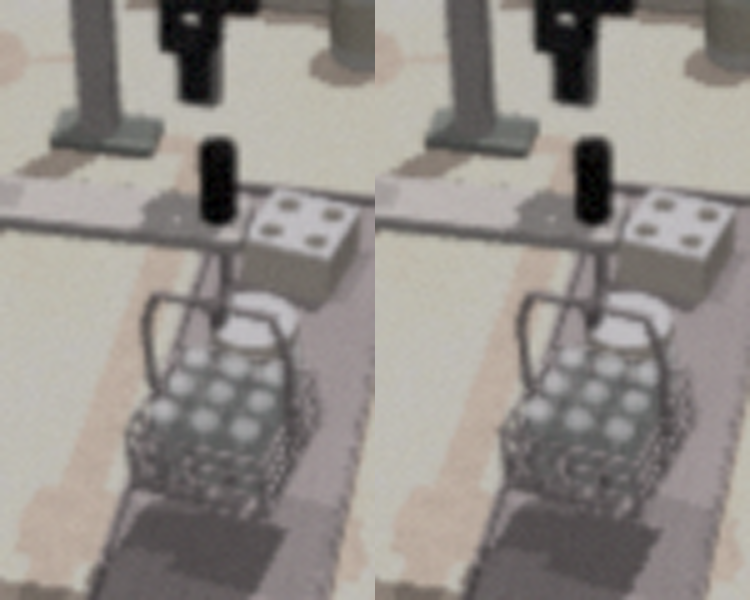

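The basket hangs level from the hook, clear of the tray, with the gripper well above. Hook bend is at crop (218,315), predicted (216,312). I'll wait a few seconds for any sway to die, check motion and hand in.

```bash
for i in 1 2 3; do python3 -m pendant '{"travel":[[0,0,0],[0,0,0],[0,0,0],[0,0,0],[0,0,0],[0,0,0],[0,0,0],[0,0,0],[0,0,0],[0,0,0],[0,0,0],[0,0,0]],"rotation":[[0,0,0],[0,0,0],[0,0,0],[0,0,0],[0,0,0],[0,0,0],[0,0,0],[0,0,0],[0,0,0],[0,0,0],[0,0,0],[0,0,0]],"hand":[80,80,80,80,80,80,80,80,80,80,80,80]}' | head -1; done
python3 - <<'E'
from h import *
f=[cv2.cvtColor(bot.capture("side"),cv2.COLOR_RGB2GRAY).astype(np.float32) for i in range(14)]
w=cv2.createHanningWindow((50,70),cv2.CV_32F)
for k in (2,4,6,8,10,13): print(k*.05,np.round(cv2.phaseCorrelate(f[0][170:240,290:340],f[k][170:240,290:340],w)[0],3))
print(bot.read_state()["tcp_pos"],bot.read_state()["force"])
E
```

```text
clock: 17.48
clock: 18.48
clock: 19.48
0.1 [0.036 0.104]
0.2 [0.07  0.088]
0.30000000000000004 [0.023 0.1  ]
0.4 [-0.006  0.17 ]
0.5 [0.027 0.081]
0.65 [0.043 0.058]
[0.490283   0.15050011 0.39589883] [-0.51412065 -0.10898305 -0.17272448]
```

```bash
python3 -c "
from cell import bot
print(bot.hand_in())"
```

```text
the job is handed in; nothing more can be done
None
```

The basket is hanging from the hook at its top stop, and I handed the job in at about 20 s of the 46 s allowed; no verdict was reported. I pulled the hook down by its grip to about 0.118 m, beside the handle bar on its −y side. I then slid it under the bar at y ≈ 0.151 and let it up in small steps before releasing and backing straight up.

**Last checks before handing in:**
- **Hook home:** at the top, the tool stopped at z = 0.310, the height where I first gripped it. One extra upward nudge met −8.7 N with no movement.
- **Basket hanging:** the side picture shows the bar in the hook's bend and the basket level and clear of the tray. Over 0.65 s it shifted less than 0.2 px, so it is still.
- **Bystanders:** the jar and tube block look unmoved in that picture; I did not measure their positions.
- **Robot clear:** the gripper is about 85 mm above its grasp height and feels about 0 N.

**Disagreements along the way:**
- The cameras put the bar's y between 0.127 and 0.155. I settled on about 0.150 by comparing hook and bar in the side view, which held.
- Sideways moves came up short, and the hook crept up slightly under the spring. I corrected both, and the bar had not moved before the hook went under it.

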